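# Mark a batch of cut tube pieces in the bench nest

## Task

Seat every 100 mm piece of square tube from the rubber mat (three or four of them) fully home in its own pocket of the marking nest, and with all of them seated push the start button fully down and let it come back up. Then unload the marked pieces and lay them flat on the floor of the aluminium tray, not on top of one another. Leave the shorter and the longer piece lying where they are on the mat, and do not disturb the tin, the hammer and the jar.

Things in the scene. Friction and masses are not known exactly. Their poses are not given: they have to be found in the camera images.
- blank1: cut piece of square steel tube, 100 mm long, 25 x 25 mm section, 3 mm wall, about 210 g; origin at its centre, x along its length. One of the right-length pieces; starts flat on the rubber mat. May be absent (None from the start)
- blank2: cut piece of square steel tube, 100 mm long, 25 x 25 mm section, 3 mm wall, about 210 g; origin at its centre, x along its length. One of the right-length pieces; starts flat on the rubber mat. May be absent (None from the start)
- blank3: cut piece of square steel tube, 100 mm long, 25 x 25 mm section, 3 mm wall, about 210 g; origin at its centre, x along its length. One of the right-length pieces; starts flat on the rubber mat. May be absent (None from the start)
- blank4: cut piece of square steel tube, 100 mm long, 25 x 25 mm section, 3 mm wall, about 210 g; origin at its centre, x along its length. One of the right-length pieces; starts flat on the rubber mat. May be absent (None from the start)
- short: look-alike square tube, 80 mm long, same section; origin at its centre, x along its length; stays on the mat
- long: look-alike square tube, 120 mm long, same section; origin at its centre, x along its length; stays on the mat
- mat: fixed black rubber mat, 310 x 330 x 3 mm, on which the tube stock lies; origin at the centre of its underside
- nest: fixed grey marking nest, 180 (x) x 260 (y) x 30 mm block with four open pockets, two by two, each 104 mm long (along the nest's y) x 29 mm wide x 10 mm deep, rims chamfered 3 mm; it marks the pieces from beneath; origin at the centre of its underside
- seat0 (a point): centre of a correctly seated 100 mm tube in one of the four pockets: 12.5 mm above the pocket's floor, 2.5 mm above the nest's top face; the tube lies along the nest's y
- seat1 (a point): centre of a correctly seated 100 mm tube in one of the four pockets: 12.5 mm above the pocket's floor, 2.5 mm above the nest's top face; the tube lies along the nest's y
- seat2 (a point): centre of a correctly seated 100 mm tube in one of the four pockets: 12.5 mm above the pocket's floor, 2.5 mm above the nest's top face; the tube lies along the nest's y
- seat3 (a point): centre of a correctly seated 100 mm tube in one of the four pockets: 12.5 mm above the pocket's floor, 2.5 mm above the nest's top face; the tube lies along the nest's y
- start (a joint): travel of the start button, m: 0 up, 0.007 fully down; spring, about 5 N fully down
- start_top (a point): centre of the top of the black round start button (32 mm across) on a small grey box 56 x 56 x 35 mm in front of the nest; pressed straight down
- tray: fixed open aluminium tray, 258 (x) x 198 (y) x 28 mm, 4 mm walls and floor; origin at the centre of its underside
- tray_in (a point): centre of the tray's inner floor; axes as the tray's
- tin: bystander: red tin, 74 mm across, 70 mm high; origin at the centre of its underside
- hammer: bystander: hammer lying on the bench, 280 mm long
- jar: bystander: glass jar, 70 mm across, 90 mm high; origin at the centre of its underside
There are look-alikes about, which are no part of the job. Leave any brown or red look-alike of the blank4 alone. What is shaped like the part that bears start but brown is not meant.

How it is judged:
On the way, in this order (a step that is already met when the one before it is completed fails the run):
1. every 100 mm piece present is seated fully home in a pocket of the nest (((distance between blank1 and seat0 below 0.0035 m and angle between the x axis of blank1 and the y axis of nest, either way round below 0.06 rad) or (distance between blank1 and seat1 below 0.0035 m and angle between the x axis of blank1 and the y axis of nest, either way round below 0.06 rad) or (distance between blank1 and seat2 below 0.0035 m and angle between the x axis of blank1 and the y axis of nest, either way round below 0.06 rad) or (distance between blank1 and seat3 below 0.0035 m and angle between the x axis of blank1 and the y axis of nest, either way round below 0.06 rad)) and ((distance between blank2 and seat0 below 0.0035 m and angle between the x axis of blank2 and the y axis of nest, either way round below 0.06 rad) or (distance between blank2 and seat1 below 0.0035 m and angle between the x axis of blank2 and the y axis of nest, either way round below 0.06 rad) or (distance between blank2 and seat2 below 0.0035 m and angle between the x axis of blank2 and the y axis of nest, either way round below 0.06 rad) or (distance between blank2 and seat3 below 0.0035 m and angle between the x axis of blank2 and the y axis of nest, either way round below 0.06 rad)) and ((distance between blank3 and seat0 below 0.0035 m and angle between the x axis of blank3 and the y axis of nest, either way round below 0.06 rad) or (distance between blank3 and seat1 below 0.0035 m and angle between the x axis of blank3 and the y axis of nest, either way round below 0.06 rad) or (distance between blank3 and seat2 below 0.0035 m and angle between the x axis of blank3 and the y axis of nest, either way round below 0.06 rad) or (distance between blank3 and seat3 below 0.0035 m and angle between the x axis of blank3 and the y axis of nest, either way round below 0.06 rad)) and ((distance between blank4 and seat0 below 0.0035 m and angle between the x axis of blank4 and the y axis of nest, either way round below 0.06 rad) or (distance between blank4 and seat1 below 0.0035 m and angle between the x axis of blank4 and the y axis of nest, either way round below 0.06 rad) or (distance between blank4 and seat2 below 0.0035 m and angle between the x axis of blank4 and the y axis of nest, either way round below 0.06 rad) or (distance between blank4 and seat3 below 0.0035 m and angle between the x axis of blank4 and the y axis of nest, either way round below 0.06 rad))), for 0.2 s.
2. the start button is pressed fully down while all of them are seated (all of step 1 and value of joint start above 0.006 m), for 0.05 s.
3. the button is released (value of joint start below 0.0015 m), for 0.1 s.
At the end, for the whole second after the job is handed in: every 100 mm piece present lies at rest flat on the tray's floor (centre 12.5 mm above the floor within 4.5 mm, inside the walls), the button is up, the short and the long piece are within 60 mm of where they started (x of blank1 in the frame of tray_in between -0.12 and 0.12 m and y of blank1 in the frame of tray_in between -0.09 and 0.09 m and z of blank1 in the frame of tray_in between 0.008 and 0.017 m and linear speed of each of blank1, blank2, blank3, blank4 below 0.02 m/s and x of blank2 in the frame of tray_in between -0.12 and 0.12 m and y of blank2 in the frame of tray_in between -0.09 and 0.09 m and z of blank2 in the frame of tray_in between 0.008 and 0.017 m and x of blank3 in the frame of tray_in between -0.12 and 0.12 m and y of blank3 in the frame of tray_in between -0.09 and 0.09 m and z of blank3 in the frame of tray_in between 0.008 and 0.017 m and x of blank4 in the frame of tray_in between -0.12 and 0.12 m and y of blank4 in the frame of tray_in between -0.09 and 0.09 m and z of blank4 in the frame of tray_in between 0.008 and 0.017 m and value of joint start below 0.0015 m and distance of each of short, long from where it was at the start of the episode below 0.06 m); the robot touches nothing.
It fails at once if the tin is moved more than 40 mm (distance of tin from where it was at the start of the episode above 0.04 m).
It fails at once if the hammer is moved more than 40 mm (distance of hammer from where it was at the start of the episode above 0.04 m).
It fails at once if the jar is moved more than 40 mm (distance of jar from where it was at the start of the episode above 0.04 m).
Of blank1, blank2, blank3, blank4 only 3 to 4 are there at a start; the rules pass over those that are not, and their reading is None.
At some moment in a run one of blank1, blank2, blank3, blank4 may be knocked a few centimetres aside while the robot is not near it.
Once in a run the grip may slacken for a moment while it holds something.
It also fails if it takes over 210 s, if anything falls off the work surface, if the arm or the gripper's body presses on something with over 40 N, if the wrist force passes 120 N, or if a joint passes its speed limit or range.

## Robot

A 6-joint arm with a two-finger parallel gripper is mounted at the origin on the work surface. World frame = base frame: x ahead of the robot, y to its left, z up, the work surface at z = 0. Lengths are in m, angles in rad, forces in N, time in s.
With the tool pointing down it reaches from about 0.275 to 1 m from the base axis. Payload 8.4 kg.
Tool frame: the origin (TCP) lies on the centre line of the jaws, within the pads' length; the fingertips stand 17 mm ahead of it and the grasp point (between the pads) lies 2 mm behind it (bot.tcp_to_tips is the z of the fingertips in the tool frame, in m); z points along the fingers, y is the line along which they close (so a half turn about z gives the same grasp; the last joint's range is limited). The gripper opens to 85 mm and grips with 20 to 120 N. Pads are 22 mm wide; open, the fingers measure 114 mm over their backs; the gripper's body (76 mm by 85 mm) begins 54 mm behind the grasp point. The pads swing forward as they close: fully open they stand 13 mm farther back than shut.
Start: joints at [1.104, 0.353, 1.633, -0, 1.155, -0.002], TCP at [0.28, 0.559, 0.248] pointing down, gripper open.
Joint ranges: [-2.63, 2.63], [-0.92, 2.1], [0.06, 2.66], [-1.3, 4.44], [0, 2.69], [-3.02, 3.02]. Speed limits (rad/s): [2.22, 2.22, 2.79, 3.14, 3.14, 3.14].

## Interface

Orientations are given as a unit quaternion [x, y, z, w].
In Python, from workcell import bot, hand, kinematics, get_obs, vision, hand_in gives the robot as it stands. The module is installed in compiled form; this text tells all that it offers. Calls block until the motion is done:
- bot.reach(position, orientation): joint-space move of the TCP to a pose.
- bot.servo_line(position, ori=None, velocity=0.15): straight line of the TCP; ori=None keeps the orientation; velocity is the mean speed in m/s.
- bot.goto_joints(angles): joint-space move.
- hand.move_gripper(opening, strength=None): finger opening in m; strength is the grip in N (None keeps the last); returns when the fingers have stopped.
- bot.dwell(seconds).
- kinematics.solve_ik(position, orientation): joint angles nearest the present ones, or None.
- get_obs(): the state.
- vision.read_camera(name): name is "scene" or "top"; returns a dict with "frame" (420x560x3 uint8, red, green, blue), "intrinsics" (3x3 intrinsics, pixels), "view" (4x4, takes a point from world to camera coordinates). Camera axes: x right, y down, z forward; pixel columns grow to the right and rows downward; lengths in m; the calibration is good to about 2 mm. A picture is of the moment at which its call begins. There is no depth.
A pose or a line that the arm cannot do raises bot.IKError and nothing moves.
- hand_in(): hands the job in; it is judged then, once.
The state is a dict: "time_s": time; "joint_pos": joint angles; "joint_vel": joint speeds; "joint_efforts": joint torques, N m; "position": TCP position; "orientation": TCP orientation; "wrist_force": force on the tool from outside, world axes, zero at the start; "ft_torque": the same for the moment, N m; "gripper_width": finger opening in m; "grip_force": force on a finger pad.
Only numpy, scipy, OpenCV 4.12 (cv2) and the standard library are available. Lean on these libraries where they do the work, as an engineer would, in place of code of your own. Each camera call takes 0.05 s, during which the arm holds its last target. There are 200 camera calls.

## Working session

There is one attempt and no reset: what is moved stays moved. The work goes in short steps, each a Python script; the robot and the scene stay as the last script left them, time stands still between calls to the robot, and variables do not carry over. Pictures are saved under pics/ and viewed, at most 14 in all, crops included, and the job is handed in when it is done.

```bash
mkdir -p pics
python3 - <<'E'
from workcell import *
import cv2,numpy as np,json
for n in("scene","top"):
    d=vision.read_camera(n); cv2.imwrite(f"pics/{n}0.png",d["frame"][:,:,::-1]); np.savez(f"{n}0.npz",**d)
    print(n,np.round(d["intrinsics"],1).tolist(),np.round(d["view"],3).tolist())
print(get_obs())
E
```

```text
scene [[427.4, 0.0, 273.1], [0.0, 427.4, 213.8], [0.0, 0.0, 1.0]] [[0.406, 0.914, 0.012, -0.342], [0.691, -0.298, -0.659, -0.273], [-0.598, 0.276, -0.752, 1.369], [0.0, 0.0, 0.0, 1.0]]
top [[509.6, 0.0, 281.4], [0.0, 509.6, 210.4], [0.0, 0.0, 1.0]] [[-0.017, -1.0, -0.003, 0.126], [-0.985, 0.018, -0.173, 0.537], [0.173, 0.0, -0.985, 1.203], [0.0, 0.0, 0.0, 1.0]]
{'time_s': 0.1, 'joint_pos': array([ 1.10359330e+00,  3.53613039e-01,  1.63405401e+00,  2.08334380e-05,
        1.15521206e+00, -2.39090571e-03]), 'joint_vel': array([ 2.12406957e-03, -1.76137404e-03, -2.46065880e-03, -1.79340783e-03,
        7.14261940e-05, -6.91225215e-04]), 'joint_efforts': array([ 1.64195120e-03, -6.06359410e+01, -3.42816103e+01,  2.31384838e-04,
        3.94363436e-03,  1.09228245e-05]), 'position': array([0.2799647 , 0.5583318 , 0.24761788]), 'orientation': array([ 2.30323610e-01,  9.73113879e-01, -6.23363695e-04, -1.58910368e-04]), 'wrist_force': array([-0.15278107, -0.56056976, -0.2604121 ]), 'ft_torque': array([-0.01401717, -0.0184116 , -0.00608093]), 'grip_force': 0.0, 'gripper_width': 0.08535915476621297}
```

View pics/top0.png

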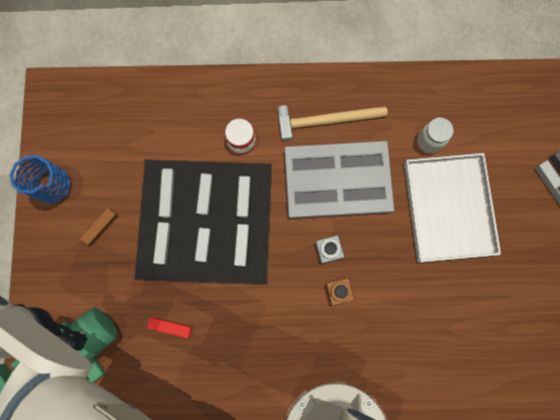

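View pics/scene0.png

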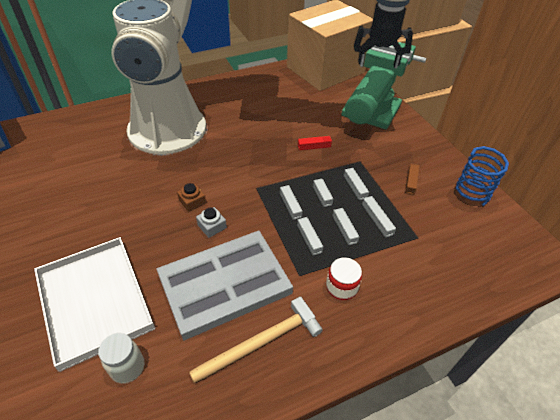

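Run:
```python
import cv2,numpy as np
t=cv2.imread("pics/top0.png");s=cv2.imread("pics/scene0.png")
R=lambda i,x,y,w,h,k:cv2.resize(i[y:y+h,x:x+w],None,fx=k,fy=k,interpolation=cv2.INTER_CUBIC)
cv2.imwrite("pics/c1.png",R(t,130,150,150,140,4)); cv2.imwrite("pics/c2.png",R(t,275,130,125,145,4))
cv2.imwrite("pics/c3.png",R(s,255,155,165,120,4)); cv2.imwrite("pics/c4.png",R(s,150,200,150,140,4))
for n in("top","scene"):
    V=np.load(n+"0.npz")["view"]; print(n,-V[:3,:3].T@V[:3,3])
```

```text
top [0.3234614  0.11662958 1.27804903]
scene [ 1.14635944 -0.14714006  0.85416258]
```

View pics/c1.png

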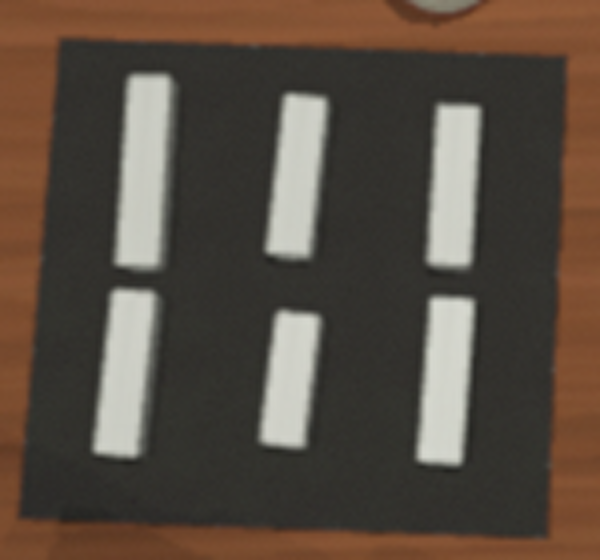

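View pics/c2.png

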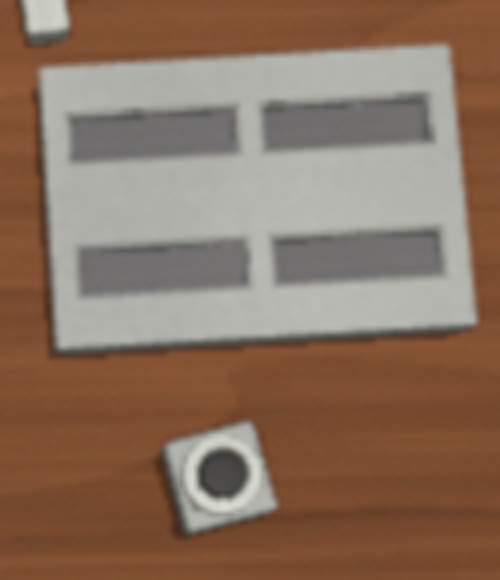

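View pics/c3.png

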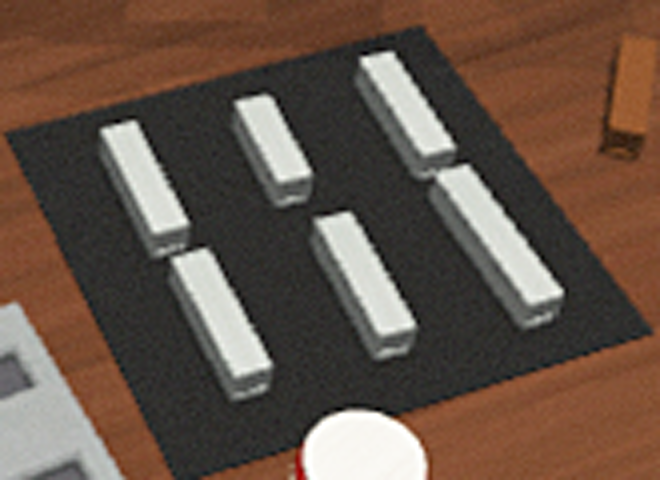

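View pics/c4.png

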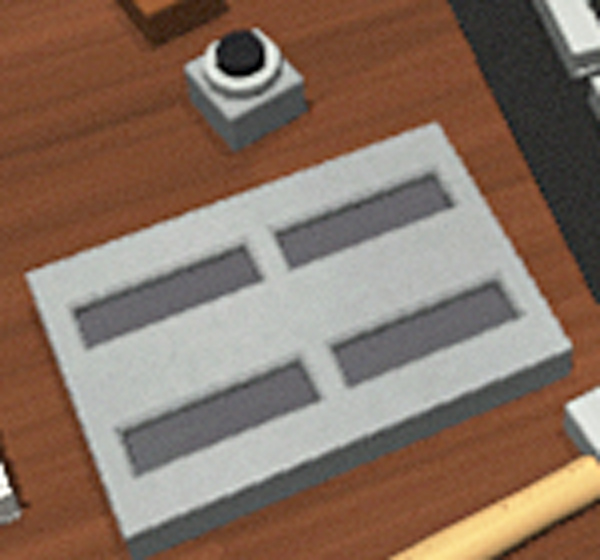

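The mat carries six grey pieces; in the top view they are long (166,193), short (203,245), and four 100 mm candidates at (204,194), (243,196), (161,243) and (241,245). The brown (98,227) and red (170,328) bars are look-alikes. The grey-boxed button is at (330,249); the brown one at (340,292) isn't the one meant. Next I triangulate and fit lengths.

```bash
cat > fit.py <<'E'
import numpy as np
from scipy.optimize import least_squares
cams={n:np.load(f"{n}0.npz") for n in("top","scene")}
def proj(n,P):
    c=cams[n]; p=(c["view"]@np.c_[P,np.ones(len(P))].T)[:3]; p=c["intrinsics"]@p; return (p[:2]/p[2]).T
def unz(a,off,k=4): return (np.array(a,float)+.5)/k-.5+off
def ray(n,uv,z):
    c=cams[n];V=c["view"];R=V[:3,:3];o=-R.T@V[:3,3]
    d=R.T@np.linalg.solve(c["intrinsics"],np.r_[uv,1]); return o+d*(z-o[2])/d[2]
def rect(p,L=None,W=None):
    x,y,z,a,l,w=p; u=np.array([np.cos(a),np.sin(a),0]);v=np.array([-u[1],u[0],0])
    return np.array([[x,y,z]+sx*u*l/2+sy*v*w/2 for sx,sy in((1,1),(1,-1),(-1,-1),(-1,1))])
def fit(top,scene,p0):
    f=lambda p:np.r_[(proj("top",rect(p))-top).ravel(),(proj("scene",rect(p))-scene).ravel()]
    r=least_squares(f,p0,x_scale=[.01,.01,.01,.1,.01,.01]); return r.x,np.sqrt(np.mean(r.fun**2)),r.fun.reshape(2,4,2).mean(1)
E
python3 - <<'E'
from fit import *
o1=[130,150];o2=[275,130];o3=[255,155];o4=[150,200]
T={'A':[(127,74),(172,74),(163,268),(115,264)],'B':[(285,94),(329,97),(313,258),(266,254)],'C':[(437,103),(482,105),(471,268),(428,264)],'D':[(111,289),(157,291),(141,457),(94,454)],'E':[(277,310),(322,313),(307,447),(260,443)],'F':[(431,297),(475,298),(462,464),(417,461)]}
S={'F':[(101,126),(134,121),(188,228),(154,240)],'C':[(172,255),(205,249),(270,363),(235,378)],'E':[(235,101),(267,96),(310,176),(277,185)],'B':[(312,217),(346,212),(415,328),(380,343)],'D':[(358,58),(391,52),(455,152),(422,165)],'A':[(434,172),(468,166),(562,295),(526,309)]}
# top image: up=+x, left=+y. rect order: (+x+y),(+x-y),(-x-y),(-x+y) = TL,TR,BR,BL
# scene: order TL(-x,-y), TR(-x,+y), BR(+x,+y), BL(+x,-y)
def go(k,t,s,l,w):
    t=np.array(t);s=np.array(s); s=s[[2,3,0,1]]
    c=ray("top",t.mean(0),.03)
    p,r,m=fit(t,s,[c[0],c[1],.03,0,l,w]); print(k,np.round(p,4),"rms",round(r,2),"mean",np.round(m,2).tolist())
for k in T: go(k,unz(T[k],o1),unz(S[k],o3),.1,.025)
go('nest',unz([(41,68),(449,46),(476,325),(56,349)],o2),unz([(28,272),(437,124),(572,349),(130,538)],o4),.18,.26)
go('tray',np.array([(406,158),(484,154),(498,256),(418,262)],float),np.array([(36,270),(121,239),(152,322),(60,363)],float),.198,.258)
def two(a,b):
    f=lambda X:np.r_[(proj("top",X[None])[0]-a),proj("scene",X[None])[0]-b]
    r=least_squares(f,np.r_[ray("top",a,.05)]);return np.round(r.x,4),np.round(r.fun,2)
print('btn',two(unz((222,472),o2),unz((241,52),o4)))
print('tin',ray("top",[240,130],.07),'jar',ray("top",[438,131],.09))
print('hammer',ray("top",[285,122],.03))
E
```

```text
A [ 0.5952  0.4064  0.0296 -0.0483  0.1217  0.0277] rms 0.5 mean [[-0.21, -0.1], [-0.25, 0.03]]
B [ 0.5898  0.3101  0.0291 -0.0977  0.1035  0.0265] rms 0.49 mean [[-0.26, -0.12], [-0.29, 0.05]]
C [ 0.5816  0.2124  0.0316 -0.0667  0.1017  0.0254] rms 0.57 mean [[-0.4, -0.15], [-0.42, 0.03]]
D [ 0.4681  0.4159  0.0266 -0.0876  0.1035  0.0275] rms 0.51 mean [[-0.29, -0.15], [-0.37, 0.07]]
E [ 0.4624  0.3133  0.0299 -0.1172  0.0819  0.0264] rms 0.5 mean [[-0.38, -0.16], [-0.45, 0.05]]
F [ 0.4599  0.2183  0.0292 -0.0886  0.103   0.0258] rms 0.51 mean [[-0.43, -0.17], [-0.49, 0.06]]
nest [ 0.6216 -0.026   0.0318  0.0383  0.1804  0.2582] rms 0.6 mean [[-0.74, -0.16], [-0.65, 0.01]]
tray [ 0.5449 -0.3041  0.0273  0.0708  0.2551  0.1927] rms 1.76 mean [[-1.16, 0.07], [-0.84, -0.2]]
btn (array([0.4454, 0.0024, 0.0564]), array([-0.42, -0.1 , -0.44,  0.02]))
tin [0.73957252 0.21580298 0.07      ] jar [ 0.72119707 -0.26726378  0.09      ]
hammer [0.77263321 0.10358511 0.03      ]
```

```bash
cat > h.py <<'E'
from fit import *
from workcell import *
import cv2
NEST=np.array([.6216,-.026]);NY=.0383
TRAY=np.array([.5449,-.3041]);TY=.0708
BIAS={}
def rot(a):return np.array([[np.cos(a),-np.sin(a)],[np.sin(a),np.cos(a)]])
def ori(a,j1):
    a0=j1+np.pi/2; a=a+np.pi*np.round((a0-a)/np.pi); return np.array([np.cos(a/2),np.sin(a/2),0,0])
def shot(n,name=None):
    f=vision.read_camera(n)["frame"]
    if name: cv2.imwrite(f"pics/{name}.png",f[:,:,::-1])
    return f
def tubes(frame,poly=[(148,163),(268,166),(264,280),(140,276)],z=.028,thr=150):
    """bright rectangles on the mat, top camera: list of (x,y,yaw,len)"""
    g=cv2.cvtColor(frame,cv2.COLOR_RGB2GRAY);m=np.zeros_like(g);cv2.fillPoly(m,[np.array(poly)],255)
    b=((g>thr)&(m>0)).astype(np.uint8); out=[]
    for c in cv2.findContours(b,cv2.RETR_EXTERNAL,cv2.CHAIN_APPROX_NONE)[0]:
        if cv2.contourArea(c)<120: continue
        q=cv2.boxPoints(cv2.minAreaRect(c)); P=np.array([ray("top",u,z)[:2] for u in q])
        e=[P[1]-P[0],P[2]-P[1]]; e=max(e,key=np.linalg.norm); a=np.arctan2(e[1],e[0]); a=(a+np.pi/2)%np.pi-np.pi/2
        out.append((*P.mean(0),a,np.linalg.norm(e)))
    return out
def pose(xy,z,a): 
    return np.r_[xy,z],ori(a,np.arctan2(xy[1],xy[0]))
def above(xy,a,z=.16): bot.reach(*pose(xy,z,a))
def st(tag=""):
    o=get_obs();print(tag,"t%.1f"%o["time_s"],np.round(o["position"],4),"w%.4f"%o["gripper_width"],"g%.0f"%o["grip_force"],"F",np.round(o["wrist_force"],1));return o
def down(xy,z,v=.15): bot.servo_line(np.r_[xy,z],velocity=v)
E
python3 - <<'E'
from h import *
for t in tubes(cams["top"]["frame"]):print(np.round(t,4))
o2=[275,130];o4=[150,200]
for n,o,L in(("top",o2,[(154,134),(348,123),(164,269),(357,256)]),("scene",o4,[(169,296),(364,223),(220,417),(425,335)])):
    for c in L: 
        w=ray(n,unz(c,o),.022)[:2]; print(n,np.round(w,4),np.round(rot(-NY)@(w-NEST),4))
print(bot.tcp_to_tips)
E
```

```text
[ 0.4615  0.314  -0.1131  0.0807]
[ 0.4588  0.2178 -0.0786  0.1003]
[ 0.4676  0.4156 -0.0854  0.1005]
[ 0.5817  0.2123 -0.0621  0.0985]
[ 0.5899  0.3106 -0.1022  0.1013]
[ 0.5948  0.4068 -0.0439  0.1208]
top [0.6647 0.034 ] [0.0453 0.0583]
top [ 0.6696 -0.0896] [ 0.0455 -0.0654]
top [0.577  0.0302] [-0.0424  0.0579]
top [ 0.5831 -0.0914] [-0.0409 -0.0639]
scene [ 0.5772 -0.0873] [-0.0467 -0.0596]
scene [0.5738 0.034 ] [-0.0455  0.0618]
scene [ 0.6636 -0.0847] [ 0.0397 -0.0602]
scene [0.6601 0.0376] [0.0409 0.0621]
0.017
```

```bash
cat >> h.py <<'E'
POCK=[NEST+rot(NY)@np.array(p) for p in((.0433,.061),(.0433,-.061),(-.0433,.061),(-.0433,-.061))]
def find(near):
    L=[t for t in tubes(shot("top")) if abs(t[3]-.1)<.008]
    return min(L,key=lambda t:np.hypot(t[0]-near[0],t[1]-near[1])) if L else None
def pick(t,ztcp,W=.05):
    hand.move_gripper(W); above(t[:2],t[2]); down(t[:2],ztcp); hand.move_gripper(0.0,strength=90); o=st("gripped")
    down(t[:2],.14,.25); st("lifted"); return o
def place(xy,a,z,zpre,fmax=15,step=.002):
    above(xy,a,.14); down(xy,zpre,.2); f0=get_obs()["wrist_force"]; zz=zpre
    while zz>z+1e-4:
        zz=max(z,zz-step); down(xy,zz,.05); f=get_obs()["wrist_force"]-f0
        if np.linalg.norm(f)>fmax: st("contact %.4f"%zz);print(np.round(f,1));return False
    st("down");print(np.round(f,1)); return True
E
python3 - <<'E'
from h import *
t=find((.58,.212));print(np.round(t,4))
pick(t,.033)
ok=place(POCK[0],NY+np.pi/2,.0505,.062)
print(ok); 
a=shot("scene")[200:360,140:320];b=shot("top")[120:230,260:400]
m=np.zeros((560,800,3),np.uint8);m[:480,:540]=cv2.resize(a,None,fx=3,fy=3,interpolation=2);cv2.imwrite("pics/p1.png",m[:480,:540,::-1])
cv2.imwrite("pics/p1t.png",b[:,:,::-1])
E
```

```text
[ 0.5817  0.2123 -0.0621  0.0985]
gripped t3.7 [0.5825 0.2126 0.0345] w0.0222 g89 F [-1.6 -0.6  7.6]
lifted t4.2 [0.5812 0.2121 0.1394] w0.0224 g89 F [ 0.3 -0.3 -1.7]
contact 0.0540 t6.9 [0.6632 0.036  0.0558] w0.0223 g93 F [-3.5 -4.8 14.2]
[-3.5 -5.6 16.2]
False
```

View pics/p1.png

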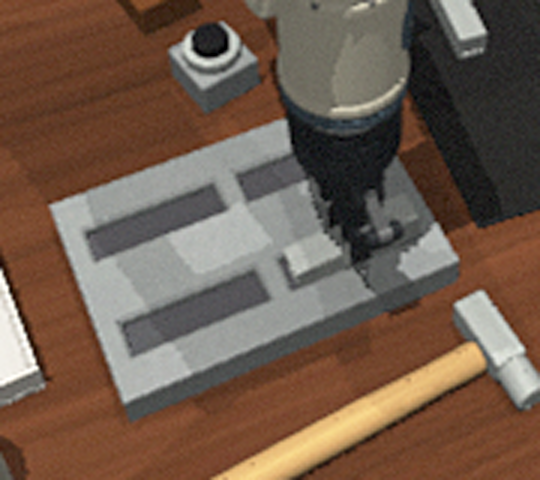

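The tube's in chamfer contact at the pocket's +y end, with the reaction pushing it toward −y and slightly −x. I'll make the descent compliant by shifting along the lateral force.

```bash
cat >> h.py <<'E'
def comply(xy,z,zz,f0,step=.001,gain=.0002):
    xy=np.array(xy,float)
    for i in range(40):
        f=get_obs()["wrist_force"]-f0
        if zz<=z+1e-4 and f[2]<12: break
        xy+=np.clip(gain*f[:2],-.001,.001)*(np.linalg.norm(f[:2])>2)
        if f[2]<14: zz=max(z,zz-step)
        elif f[2]>25: zz+=step
        down(xy,zz,.04)
        if zz<=z+1e-4 and abs(get_obs()["position"][2]-z)<.001: break
    f=get_obs()["wrist_force"]-f0; print("comply",i,np.round(xy,4),"z%.4f"%zz,"f",np.round(f,1)); st(); return xy,zz
E
python3 - <<'E'
from h import *
comply(POCK[0],.0505,.054,np.array([0,.8,-2.]))
E
```

```text
comply 39 [0.6602 0.0354] z0.0530 f [ 0.6  0.7 18.4]
 t17.0 [0.663  0.0358 0.0558] w0.0222 g93 F [ 0.6  1.5 16.4]
```

Run:
```python
from h import *
a=shot("scene")[240:320,200:310];b=shot("top")[130:220,280:390]
m=np.vstack([cv2.resize(x,(550,400 if i==0 else 450),interpolation=2)[:,:] for i,x in enumerate((a,b))])
m=cv2.resize(m,(385,595)) if 0 else np.hstack([cv2.resize(a,(400,291),interpolation=2),cv2.resize(b,(356,291),interpolation=2)])
cv2.imwrite("pics/p2.png",m[:,:,::-1])
```

```text
(no output)
```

View pics/p2.png

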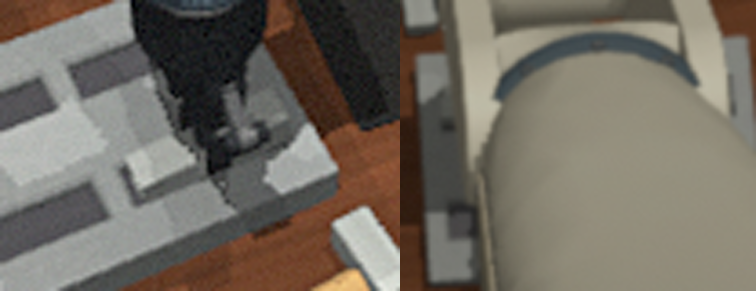

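Run:
```python
from h import *
p=get_obs()["position"]
hand.move_gripper(.036); st("rel"); 
o=get_obs(); down(p[:2],.14,.2); hand.move_gripper(.06)
bot.reach(*pose(np.array([.45,-.1]),.25,NY+np.pi/2)); st()
a=shot("scene","s3")[215:335,140:320];b=shot("top","t3")[130:220,280:400]
m=np.hstack([cv2.resize(a,(435,290),interpolation=2),cv2.resize(b,(387,290),interpolation=2)])[:,:800]
cv2.imwrite("pics/p3.png",m[:,:,::-1])
```

```text
rel t17.3 [0.66   0.0353 0.0527] w0.0361 g0 F [ 0.1 -0.5  0.8]
 t19.4 [ 0.451  -0.0999  0.25  ] w0.0597 g0 F [ 0.7 -0.1 -1.1]
```

View pics/p3.png

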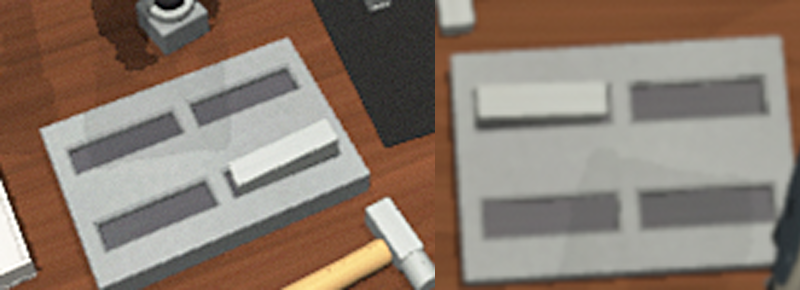

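Run:
```python
import cv2,numpy as np
t=cv2.imread("pics/t3.png");s=cv2.imread("pics/s3.png")
a=cv2.resize(s[255:305,225:290],None,fx=8,fy=8,interpolation=2);b=cv2.resize(t[145:180,285:340],None,fx=8,fy=8,interpolation=2)
m=np.zeros((400,520+0,3),np.uint8);m=np.vstack([a[:300],np.pad(b,((0,0),(0,80),(0,0)))]);print(m.shape)
cv2.imwrite("pics/p4.png",m)
```

```text
(580, 520, 3)
```

View pics/p4.png

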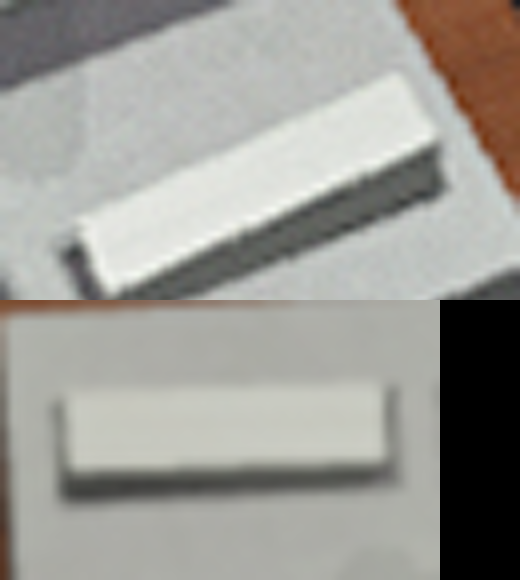

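Run:
```python
from h import *
t=unz([(65,92),(385,82),(385,162),(65,172)],[285,145],8); s=unz([(440,140),(118,293),(78,222),(398,72)],[225,255],8)
p,r,m=fit(t,s,[.66,.035,.045,.03,.025,.1]);print(np.round(p,4),r,np.round(m,2).tolist())
print(np.round(rot(-NY)@(p[:2]-NEST),4))
```

```text
[0.6638 0.0384 0.0525 0.0551 0.0255 0.0996] 0.7770396860837755 [[-0.62, -0.2], [-0.57, 0.06]]
[0.0447 0.0628]
```

The two views' slopes disagree in a way only pitch explains: the +y end sits on the rim chamfer, about 6–8 mm high, and the −y end is down. The tube needs to move about 2 mm toward −y. I'll regrip lightly, slide it, release, then press its top.

```bash
cat >> h.py <<'E'
def press(xy,a,z0,fmax=15,zmin=.02):
    """closed fingers pressed straight down; returns tip height at contact"""
    hand.move_gripper(0.0,strength=40); above(xy,a,z0+.03); down(xy,z0,.1); f0=get_obs()["wrist_force"]; z=z0; c=None
    while z>zmin:
        z-=.001; down(xy,z,.04); o=get_obs(); f=o["wrist_force"][2]-f0[2]
        if c is None and f>2: c=o["position"][2]-bot.tcp_to_tips
        if f>fmax: break
    e=get_obs()["position"][2]-bot.tcp_to_tips; print("press contact",c,"end",round(e,4),"f",round(f,1)); down(xy,z0+.02,.1); return c,e
E
python3 - <<'E'
from h import *
a=NY+np.pi/2; u=rot(NY)@np.array([0,1]); p=np.array([.6625,.036])
hand.move_gripper(.05); above(p,a,.14); down(p,.0545); hand.move_gripper(0,strength=25); st("g")
for d in(.001,.002,.003): down(p-u*d,.0545,.05); st()
hand.move_gripper(.04); st("rel"); down(p-u*.003,.12)
press(p-u*.003+u*.03,a,.075); press(p-u*.003-u*.03,a,.075)
E
```

```text
g t21.8 [0.6633 0.0359 0.0559] w0.0244 g26 F [-0.8 -0.8  7. ]
 t22.1 [0.6633 0.0355 0.0559] w0.0244 g26 F [-1.4  2.   6.5]
 t22.3 [0.6633 0.0346 0.0558] w0.0243 g26 F [-0.9  2.6  5.9]
 t22.6 [0.6632 0.0334 0.0553] w0.0243 g26 F [-0.   2.8  4.7]
rel t22.9 [0.6623 0.0328 0.0542] w0.0400 g0 F [ 0.   0.4 -0.2]
press contact 0.04508871240125916 end 0.045 f 18.5
press contact 0.045081477028785434 end 0.045 f 18.8
```

```bash
cat >> h.py <<'E'
SH=np.array([0,-.0045])
U=rot(NY)@np.array([0,1]);AN=NY+np.pi/2
def check(xy):
    hs=[press(xy+s*U*.03,AN,.075,12)[1] for s in(1,-1)]; return hs
def seat(k):
    xy=POCK[k]+SH; above(xy,AN,.14); f0=get_obs()["wrist_force"]; z=.062; down(xy,z,.2); w=get_obs()["gripper_width"]; d=0;path=[-.001,-.002,-.003,-.001,.001,.002,.003,.004];i=0
    while True:
        o=get_obs(); f=o["wrist_force"]-f0
        if o["position"][2]<.0522 : break
        if f[2]<8 and z>.050: z-=.001
        elif i<len(path): d=path[i]; i+=1
        else: break
        down(xy+d*U,z,.05)
    st("inserted d=%.3f z=%.4f"%(d,z)); hand.move_gripper(.042); down((xy+d*U),.12,.2)
    h=check(xy+d*U); print("heights",np.round(h,4)); return h
E
python3 - <<'E'
from h import *
t=find((.459,.218));print(np.round(t,4)); o=pick(t,.033)
if o["gripper_width"]>.018: seat(2)
st()
E
```

```text
[ 0.5901  0.3111 -0.0983  0.0964]
gripped t37.3 [0.5908 0.3115 0.0346] w0.0224 g89 F [-0.5 -0.7  6.4]
lifted t37.9 [0.5895 0.3108 0.1394] w0.0225 g89 F [ 0.1  0.6 -3.6]
inserted d=0.000 z=0.0520 t42.0 [0.576  0.0288 0.0519] w0.0222 g89 F [ 1.   4.5 -1.7]
press contact 0.045043931294730714 end 0.045 f 13.1
press contact 0.04503111375743714 end 0.045 f 13.1
heights [0.045 0.045]
 t53.0 [ 0.5772 -0.0012  0.0951] w-0.0002 g0 F [ 0.7 -0.2 -0.6]
```

```bash
sed -i 's/AN,.075,12)/AN,.066,12)/' h.py
cat >> h.py <<'E'
BAD=[(.5952,.4064),(.4624,.3133)]
def find(near):
    L=[t for t in tubes(shot("top")) if abs(t[3]-.1)<.008 and all(np.hypot(t[0]-b[0],t[1]-b[1])>.03 for b in BAD)]
    print([np.round(t,3).tolist() for t in L])
    return min(L,key=lambda t:np.hypot(t[0]-near[0],t[1]-near[1])) if L else None
E
python3 - <<'E'
from h import *
above(np.array([.55,-.12]),AN,.2)
t=find((.459,.218)); o=pick(t,.033)
if o["gripper_width"]>.018: print(seat(3))
above(np.array([.55,-.12]),AN,.2); print([np.round(t,3).tolist() for t in tubes(shot("top"))]);st()
E
```

```text
[[0.421, 0.228, -0.078, 0.092], [0.468, 0.416, -0.092, 0.1]]
gripped t57.1 [0.4213 0.2284 0.0342] w0.0223 g89 F [-1.2 -2.2 10.4]
lifted t57.6 [0.4204 0.2279 0.1397] w0.0224 g89 F [-0.2 -1.5 -2.4]
inserted d=0.000 z=0.0520 t62.0 [ 0.5808 -0.0931  0.052 ] w0.0227 g89 F [ 1.   1.  -1.4]
press contact 0.04502637133499611 end 0.045 f 13.5
press contact 0.04502805250026094 end 0.045 f 12.4
heights [0.045 0.045]
[np.float64(0.04502637133499611), np.float64(0.04502805250026094)]
[[0.462, 0.314, -0.118, 0.08], [0.468, 0.416, -0.092, 0.1], [0.595, 0.407, -0.044, 0.12]]
 t69.0 [ 0.5495 -0.1199  0.1992] w-0.0001 g0 F [ 0.6 -0.3 -0.3]
```

Run:
```python
from h import *
t=find((.468,.416)); o=pick(t,.033)
if o["gripper_width"]>.018: print(seat(1))
above(np.array([.4,.2]),AN,.25); st()
shot("scene","s5");f=shot("top","t5");cv2.imwrite("pics/c5.png",cv2.resize(f[120:300,270:510],None,fx=3,fy=3,interpolation=2)[:,:,::-1])
```

```text
[[0.468, 0.416, -0.092, 0.1]]
gripped t72.9 [0.4684 0.4161 0.0345] w0.0227 g89 F [-0.3  0.   8.2]
lifted t73.4 [0.4674 0.4152 0.1395] w0.0225 g89 F [ 0.1 -0.4 -2.5]
inserted d=0.001 z=0.0520 t79.7 [ 0.6671 -0.0888  0.0519] w0.0224 g89 F [-0.6 -0.5 -1.6]
press contact 0.04507181226397056 end 0.045 f 18.6
press contact 0.04509452253922765 end 0.045 f 17.5
heights [0.045 0.045]
[np.float64(0.04504272121503711), np.float64(0.04504926986131556)]
 t88.2 [0.4006 0.1997 0.2497] w-0.0002 g0 F [ 0.8 -1.3  0.2]
```

View pics/c5.png

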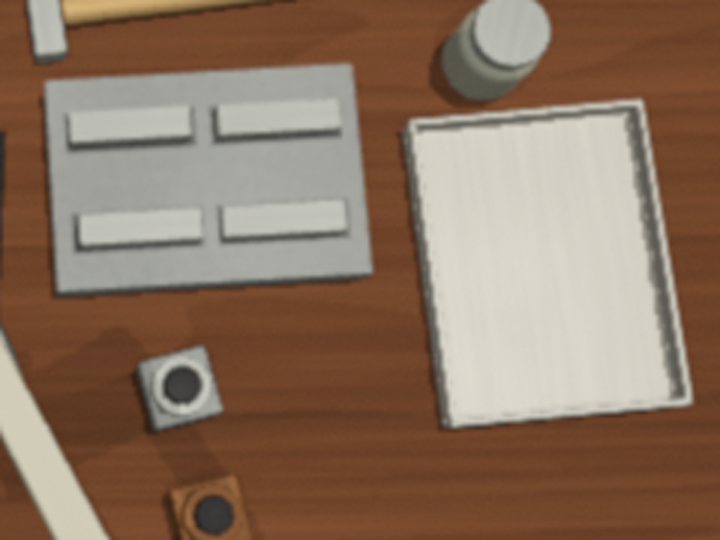

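All four tubes lie parallel in their pockets, and the press test put both ends of each at 45 mm. The grey start button is clear at crop (182,385). Next is the press.

Run:
```python
from h import *
q=np.array([(408,120),(641,100),(692,402),(445,427)])/3+[270,120]
P=np.array([ray("top",u,.028)[:2] for u in q]);print(np.round(P.mean(0),4),np.round(P,3).tolist())
xy=np.array([.4454,.001]); press(xy,AN,.077,fmax=14,zmin=.05)
down(xy,.16,.2); st()
```

```text
[ 0.5451 -0.3085] [[0.667, -0.201], [0.681, -0.399], [0.425, -0.418], [0.408, -0.216]]
press contact 0.05496786424916794 end 0.0508 f 18.8
 t93.3 [0.4453 0.001  0.1597] w-0.0001 g0 F [-0.6  0.7 -0.2]
```

Run:
```python
from h import *
xy=np.array([.4454,.001]); down(xy,.079,.1); f0=get_obs()["wrist_force"][2]
for z in np.arange(.0775,.055,-.0005):
    down(xy,z,.04); bot.dwell(.05); o=get_obs(); f=o["wrist_force"][2]-f0; print("%.4f:%.1f"%(o["position"][2]-.017,f),end=" ")
    if f>24: break
bot.dwell(.2); print(get_obs()["wrist_force"]-0); down(xy,.16,.2); bot.dwell(.2); st()
```

```text
0.0608:-1.3 0.0600:-1.0 0.0595:-1.2 0.0590:-0.9 0.0585:-0.7 0.0580:0.5 0.0575:0.9 0.0570:1.1 0.0565:1.1 0.0560:1.4 0.0555:1.5 0.0550:2.4 0.0545:1.9 0.0540:2.0 0.0535:2.8 0.0530:2.8 0.0525:3.7 0.0520:3.5 0.0515:3.7 0.0510:4.9 0.0509:11.9 0.0508:18.9 0.0507:25.9 [-4.40628545  0.48451652 27.21444887]
 t102.2 [0.4444 0.001  0.1586] w-0.0001 g0 F [ 0.  -0.7  0. ]
```

The force curve is linear over 7 mm (tip height 57.8 to 50.8 mm, 5 N) and then meets a hard stop. The button went fully down and came back up. Now unload, first piece on its own.

```bash
cat >> h.py <<'E'
TC=np.array([.545,-.3065]);TA=.068
SL=[TC+rot(TA)@np.array([x,0]) for x in(-.085,-.031,.023,.077)]
def unload(k,j):
    xy=POCK[k]+SH; hand.move_gripper(.045); above(xy,AN,.13); down(xy,.053,.2); hand.move_gripper(0,strength=90); o=st("grip")
    off=o["position"][2]-.020; down(xy,.13,.2); above(SL[j],TA+np.pi/2,.13); o=st("over tray")
    if not .018<o["gripper_width"]<.03: print("LOST");return False
    ok=True; z=.005+off; down(SL[j],z+.012,.25); f0=get_obs()["wrist_force"]
    for zz in np.arange(z+.010,z-.0005,-.002):
        down(SL[j],zz,.08); f=get_obs()["wrist_force"]-f0
        if f[2]>10: break
    o=st("placed f%.1f bottom %.4f"%(f[2],get_obs()["position"][2]-off)); hand.move_gripper(.040); down(SL[j],.13,.25)
    return o["position"][2]-off<.008
E
python3 - <<'E'
from h import *
print(unload(3,0))
E
```

```text
grip t104.3 [ 0.5818 -0.0931  0.0552] w0.0218 g88 F [-2.7  0.4  9. ]
over tray t105.8 [ 0.4605 -0.3115  0.1294] w0.0221 g89 F [0.5 0.4 0.2]
placed f0.0 bottom 0.0049 t107.8 [ 0.4601 -0.3122  0.04  ] w0.0215 g89 F [-0.9 -0.  -1.4]
True
```

Run:
```python
from h import *
for k,j in((1,1),(2,2),(0,3)):
    r=unload(k,j);print(r)
    if not r: break
above(np.array([.42,.15]),AN,.25);st()
f=shot("top","t6");cv2.imwrite("pics/c6.png",cv2.resize(f[50:300,130:510],(760,500),interpolation=2)[:,:,::-1])
print([np.round(t,3).tolist() for t in tubes(f)])
```

```text
grip t110.9 [ 0.6683 -0.0903  0.0553] w0.0219 g88 F [-1.6 -1.4  4.7]
over tray t112.4 [ 0.5147 -0.3079  0.1296] w0.0222 g89 F [-0.1  0.6 -2.7]
placed f-0.9 bottom 0.0049 t114.4 [ 0.514  -0.3085  0.0402] w0.0217 g89 F [ 0.2 -0.3 -2.7]
True
grip t117.6 [0.5772 0.0286 0.055 ] w0.0222 g89 F [-1.3 -1.8  5.9]
over tray t119.4 [ 0.568  -0.3037  0.1295] w0.0222 g89 F [ 0.1 -0.  -2.5]
placed f-0.4 bottom 0.0049 t121.4 [ 0.5679 -0.3049  0.0398] w0.0220 g89 F [ 0.1  0.5 -1.7]
True
grip t124.6 [0.6633 0.0318 0.0552] w0.0224 g88 F [-2.3 -0.5  5.5]
over tray t126.4 [ 0.6221 -0.3     0.1296] w0.0220 g89 F [ 0.2  0.4 -2.2]
placed f0.1 bottom 0.0048 t128.3 [ 0.6217 -0.3012  0.04  ] w0.0220 g89 F [-0.3 -0.1 -1.4]
True
 t131.0 [0.4205 0.1496 0.2498] w0.0400 g0 F [-0.8 -0.5  0.4]
[[0.451, 0.291, 0.304, 0.184], [0.498, 0.189, 0.323, 0.147], [0.596, 0.407, -0.038, 0.119]]
```

View pics/c6.png

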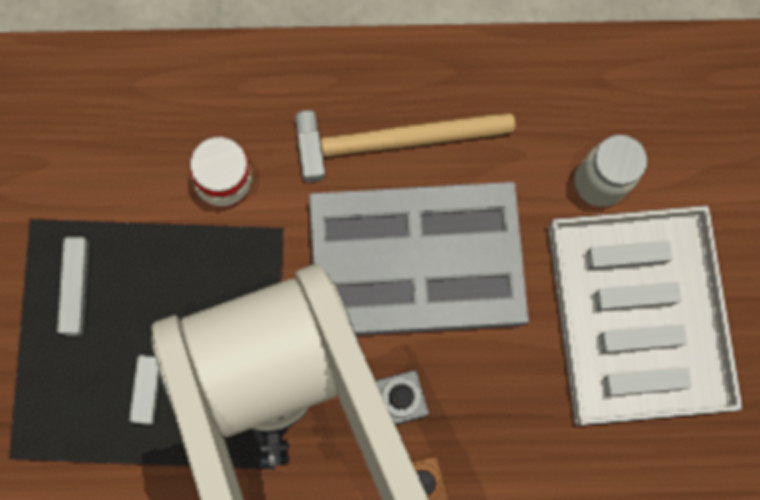

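The four tubes lie flat and apart in the tray at crop (630,255), (638,296), (643,340) and (647,382). The nest is empty, and the short piece, long piece, tin, hammer and jar are where they were.

```bash
python3 -c "
from workcell import *
print(hand_in())"
```

```text
the job is handed in; nothing more can be done
None
```

The job is handed in: all four 100 mm tubes were seated in the nest, the start button was pushed fully down and came back up, and the tubes now lie flat and apart in the tray; `hand_in()` returned no verdict.

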